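# Press-test a swollen can at the food bank and tally it

### The job

Among the six cans in the carton tray, the one with the red dot has a swollen lid. Test it by gently pushing the middle of that lid in with the fingertips until it is about flat and letting it spring back, then count it by pressing the red key of the tally counter right down and letting it come up again. Leave the other cans, the other keys and everything else on the table undisturbed, do not shift or lift the tested can, and finish clear of everything.

Things in the scene. Friction and masses are not known exactly. Their poses are not given: they have to be found in the camera images.
- can_red: the suspect: steel food can with a terracotta label like its five neighbours, 100 mm across, 117 mm tall to its rim, about 0.9 kg, standing loose in a carton tray (walls 45 mm high) of 2 x 3 cans at 104.5 mm spacing; swollen lid with a red dot; any of the six places; origin at the centre of its underside, 4 mm above the table. (Fixed equipment stands more than 0.42 m to the left and right of the robot: a case of cans 125 mm high, a bench scale 225 mm high.)
- red_dot (a point): the top of the swollen lid at its middle, in the centre of the 32 mm red dot; z up; about 126 mm above the table, 4.5 mm above the can's rim; the dome is 86 mm across, its flat top about 38 mm across; this point sinks with the lid
- red_lid (a joint): how far the swollen lid of the red-dot can is pushed in: 0 = bulged, 0.006 m = pushed in to its stop, almost flat; sprung, about 1.6 N to start and 6.4 N at the stop, and it comes back by itself
- red_key_top (a point): centre of the top of the red key, one of four keys (red, green, blue, yellow, in any order) in a row at 58 mm spacing along the front of a grey bench tally counter (270 x 140 x 58 mm, fixed, each key with a number window behind it); key top 32 x 30 mm, 66 mm above the table, 8 mm above the counter's highest part; x axis points along the counter's depth from the keys to the windows, y along the row of keys, z up
- red_key (a joint): the red key: 0 = up, 0.006 m = fully down; sprung, about 1.4 N to start and 5.6 N at the stop, and it comes up by itself
- can_green1: steel food can with a terracotta label, 100 mm across, 117 mm tall, flat lid with a 32 mm green dot, sound; stands in the carton tray; origin at the centre of its underside; leave alone
- can_green2: steel food can with a terracotta label, 100 mm across, 117 mm tall, flat lid with a 32 mm green dot, sound; stands in the carton tray; origin at the centre of its underside; leave alone
- can_blue1: steel food can with a terracotta label, 100 mm across, 117 mm tall, flat lid with a 32 mm blue dot, sound; stands in the carton tray; origin at the centre of its underside; leave alone
- can_blue2: steel food can with a terracotta label, 100 mm across, 117 mm tall, flat lid with a 32 mm blue dot, sound; stands in the carton tray; origin at the centre of its underside; leave alone
- can_yellow: steel food can with a terracotta label, 100 mm across, 117 mm tall, flat lid with a 32 mm yellow dot, sound; stands in the carton tray; origin at the centre of its underside; leave alone
- green_key (a joint): the green key, to be left alone; same build as the red one: 0 = up, 0.006 m = fully down, sprung
- blue_key (a joint): the blue key, to be left alone; same build as the red one: 0 = up, 0.006 m = fully down, sprung
- yellow_key (a joint): the yellow key, to be left alone; same build as the red one: 0 = up, 0.006 m = fully down, sprung
- tape_gun: blue carton-tape gun lying on its side near the robot, to its left, about 210 x 100 x 58 mm; origin at the underside, under the roll's centre; leave alone
- marker: white marker pen with black cap, 130 mm long, 17 mm thick, lying at the far side; origin under its middle; leave alone
- dot_roll: roll of white stickers lying flat near the robot, 84 mm across, 28 mm high; origin at the centre of its underside; leave alone
- water: clear water bottle standing at the far side, 60 mm across, 160 mm tall; origin at the centre of its underside; leave alone
- bean_can: can with a green label standing at the far side, 100 mm across, 117 mm tall; origin at the centre of its underside; leave alone

How it is judged (in metres and radians):
On the way, in this order (a step that is already met when the one before it is completed fails the run):
1. the swollen red-dot lid is pushed in (at least 3.5 of its 6 mm) by the fingertips (value of joint red_lid above 0.0035 m and contact force between the fingers and can_red above 0.5 N), for 0.05 s.
2. the lid is let go and has sprung back (value of joint red_lid below 0.0015 m and contact force between the fingers and can_red below 0.2 N), for 0.05 s.
3. the red key is pressed down (at least 4 of its 6 mm) by the fingertips (value of joint red_key above 0.004 m and contact force between the fingers and red_key above 0.5 N), for 0.05 s.
At the end, for the whole second after the job is handed in: the red-dot lid has sprung back out and all keys are up (within 1.5 mm), the six cans stand upright (within 3 degrees) in their places within 12 mm and at rest, and the other things on the table are within 15 mm of where they were (value of joint each of red_lid, red_key, green_key, blue_key, yellow_key below 0.0015 m and distance of each of can_red, can_green1, can_green2, can_blue1, can_blue2, can_yellow from where it was at the start of the episode below 0.012 m and angle between each of can_red, can_green1, can_green2, can_blue1, can_blue2, can_yellow's own z axis and vertical below 0.05 rad and distance of each of tape_gun, marker, dot_roll, water, bean_can from where it was at the start of the episode below 0.015 m and linear speed of can_red below 0.01 m/s); the robot touches nothing.
It fails at once if the red-dot can is pushed out of its place, tipped or lifted (distance of can_red from where it was at the start of the episode above 0.012 m or angle between can_red's own z axis and vertical above 0.08 rad).
It fails at once if the red-dot can or the red key is pressed hard (over 30 N) (contact force between any of the fingers, the arm and can_red above 30 N or contact force between the fingers and red_key above 30 N).
It fails at once if another can in the tray is pressed (over 3 N) or moved by more than 12 mm (contact force between any of the fingers, the arm and can_green1 above 3 N or contact force between any of the fingers, the arm and can_green2 above 3 N or contact force between any of the fingers, the arm and can_blue1 above 3 N or contact force between any of the fingers, the arm and can_blue2 above 3 N or contact force between any of the fingers, the arm and can_yellow above 3 N or distance of any of can_green1, can_green2, can_blue1, can_blue2, can_yellow from where it was at the start of the episode above 0.012 m).
It fails at once if another key of the counter is pressed (value of joint any of green_key, blue_key, yellow_key above 0.0025 m).
It fails at once if something else on the table is moved by more than 15 mm (distance of any of tape_gun, marker, dot_roll, water, bean_can from where it was at the start of the episode above 0.015 m).
It also fails if it takes over 48 s, if anything falls off the work surface, if the arm or the gripper's body presses on something with over 40 N, if the wrist force passes 120 N, or if a joint passes its speed limit or range.

### The arm

A 7-joint arm with a two-finger parallel gripper is mounted at the origin on the work surface. World frame = base frame: x ahead of the robot, y to its left, z up, the work surface at z = 0. Lengths are in mm, angles in rad, forces in N, time in s.
With the tool pointing down it reaches from about 425 to 1025 mm from the base axis. Payload 9.4 kg.
Tool frame: the origin (TCP) lies on the centre line of the jaws, within the pads' length; the fingertips stand 22 mm ahead of it and the grasp point (between the pads) lies 3 mm ahead of it; z points along the fingers, y is the line along which they close (so a half turn about z gives the same grasp; the last joint's range is limited). The gripper opens to 93 mm and grips with 3 to 60 N. Pads are 15 mm wide; open, the fingers measure 128 mm over their backs; the gripper's body (75 mm by 188 mm) begins 65 mm behind the grasp point.
Start: joints at [1.1, 0.599, -0.003, 1.599, 0.002, 0.943, -0.08], TCP at [278.174, -669.51, 240.618] pointing down, gripper open.
Joint ranges: [-2.57, 2.57], [-0.35, 1.97], [-1.29, 1.29], [0.11, 2.56], [-1.05, 4.19], [0.11, 1.86], [-2.63, 2.63]. Speed limits (rad/s): [2.22, 2.22, 3.01, 3.01, 3.14, 3.14, 3.14].

### API

Orientations are given as [roll, pitch, yaw] about the fixed x, y, z axes, in that order (R = Rz(yaw) Ry(pitch) Rx(roll)).
In Python, from plant import get_obs, camera, camera_params, finish_job gives the robot as it stands. The module is installed in compiled form; this text tells all that it offers.
- The arm moves only by the shell command python3 -m creep 'ROWS' [FORCE]. ROWS is JSON, a list of rows, each an object of numbers: "tx", "ty", "tz": the shift along the tool's x, y, z scaled (see below); "ax", "ay", "az": the turn, a rotation vector about the tool's x, y, z scaled (see below); "fingers": the closure, from 0 (fully open) to 1 (shut). In form: [{"tx": .., "ty": .., "tz": .., "ax": .., "ay": .., "az": .., "fingers": ..}, ...]. A call has 1 to 8 rows; each row is the pose to reach, as a shift and turn from the pose commanded when the call began, along the tool's axes at that moment; what a row does not reach only later rows make up. The controller multiplies each number of a shift by 30 cm and each number of a turn by pi/2 rad. A row lasts 1/12 s, in which the tool goes at most 41.7 mm and 7.16 degrees, less where a joint would pass 70% of its speed; a pose out of reach is approached as far as the arm can. A call with a number of a shift or a turn outside -1 to 1 is refused whole. A call with a gripper value outside its range is refused whole. The fingers move at their own pace and stop on an object; FORCE is the grip in N (left out, the last holds). Time passes only in rows, so rows that repeat a pose let the fingers close. It gives the time, the measured TCP pose, the force, the opening and the grip force at its end, in the units of the state.
- get_obs(): the state, without advancing time (a new reading comes with each control period).
- camera(name): name is "side" or "top" or "wrist"; returns the picture (420x560x3 uint8, red, green, blue); there is no depth.
- camera_params(name): a dict with "fx", "fy", "cx", "cy" (pixels), "origin" and "rotation" of the camera in the world. Camera axes: x right, y down, z forward; pixel columns grow to the right and rows downward; lengths in mm; the calibration is good to about 2 mm. A picture is of the moment at which its call begins: read the wrist's pose just before it. camera_params takes no time and is no camera call; for the wrist camera it gives the pose at the moment of the call.
- finish_job(): hands the job in; it is judged then, once.
The state is a dict: "t": time; "joint_pos": joint angles; "dq": joint speeds; "effort": joint torques, N m; "tcp_pos": TCP position; "ee_rot": TCP orientation; "ft_force": force on the tool from outside, world axes, zero at the start; "moment": the same for the moment, N m; "opening": finger opening in mm; "finger_force": force on a finger pad.
Only numpy, scipy, OpenCV 4.12 (cv2) and the standard library are available. Lean on these libraries where they do the work, as an engineer would, in place of code of your own. Each camera call takes 0.05 s, during which the arm holds its last target. There are 200 camera calls.

## Working session

There is one attempt and no reset: what is moved stays moved. The work goes in short steps, Python scripts to look and compute and a shell command to move; the robot and the scene stay as the last step left them, time stands still between calls to the robot, and variables do not carry over. Pictures are saved under pics/ and viewed, at most 10 in all, crops included, and the job is handed in when it is done.

```bash
mkdir -p pics; cat > h.py <<'E'
import numpy as np, cv2
from scipy.spatial.transform import Rotation as Ro
from plant import *
def snap(n,f):
    p=camera_params(n); im=camera(n); cv2.imwrite('pics/'+f,im[:,:,::-1]); return im,p
def px(p,u,v,z):
    d=np.array(p['rotation'])@np.array([(u-p['cx'])/p['fx'],(v-p['cy'])/p['fy'],1]); o=np.array(p['origin'])
    return o+d*(z-o[2])/d[2]
def go(target,yaw=None):
    o=get_obs(); R=Ro.from_euler('xyz',o['ee_rot'])
    print('shift units',R.inv().apply(np.array(target)-o['tcp_pos'])/300)
E
python3 - <<'E'
from h import *
im,p=snap('top','top.png'); print(p); o=get_obs(); print(o['tcp_pos'],o['ee_rot'],o['t'],o['opening'],camera_params('wrist'))
E
```

```text
{'fx': 438.2593792640806, 'fy': 438.2593792640806, 'cx': 277.425844123177, 'cy': 203.55593075656674, 'origin': array([ 374.58298323,  -10.02771148, 1042.70615012]), 'rotation': array([-2.97141446e+00,  8.97530241e-04, -1.58431833e+00])}
[ 278.00100188 -669.10702146  239.78433806] [-3.14011603e+00  1.44819512e-04  3.93835813e-01] 0.05 92.92708062991686 {'fx': 362.1884678515306, 'fy': 362.1884678515306, 'cx': 277.1495265134695, 'cy': 206.85911397797554, 'origin': array([ 350.77109523, -639.25694186,  383.63643139]), 'rotation': array([ 2.85278768e+00,  1.64422952e-03, -1.17697276e+00])}
```

View pics/top.png

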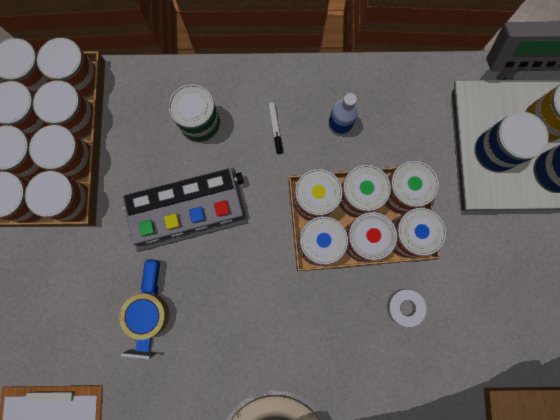

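The top view shows the red-dot can at (374, 236), front row middle, and the red key at (222, 208), the right end of the row, next to blue.

```bash
sed -i "s/np.array(p\['rotation'\])@/Ro.from_euler('xyz',p['rotation']).as_matrix()@/" h.py
python3 - <<'E'
from h import *
im=cv2.imread('pics/top.png')
p=camera_params('top')
for n,u,v,z in [('dot',374,235.5,126),('key',222,208,66),('green',147,228,66),('scale',490,100,225)]: print(n,px(p,u,v,z))
g=px(p,222,208,66)-px(p,147,228,66); print('row dir',np.arctan2(g[1],g[0]),np.linalg.norm(g))
go(px(p,374,235.5,126)+[0,0,150])
c=np.hstack([cv2.resize(im[200:270,340:410],(400,400),interpolation=2),cv2.resize(im[165:235,187:257],(400,400),interpolation=2)]); cv2.imwrite('pics/c.png',c)
E
```

```text
dot [ 461.41917763 -212.78696704  126.        ]
key [533.94922618 113.83450495  66.        ]
green [490.85100033 281.50999882  66.        ]
scale [ 716.58611967 -433.23131507  225.        ]
row dir -1.3192088943838212 173.12575867084587
shift units [ 1.14825464 -1.17018491 -0.11915737]
```

View pics/c.png

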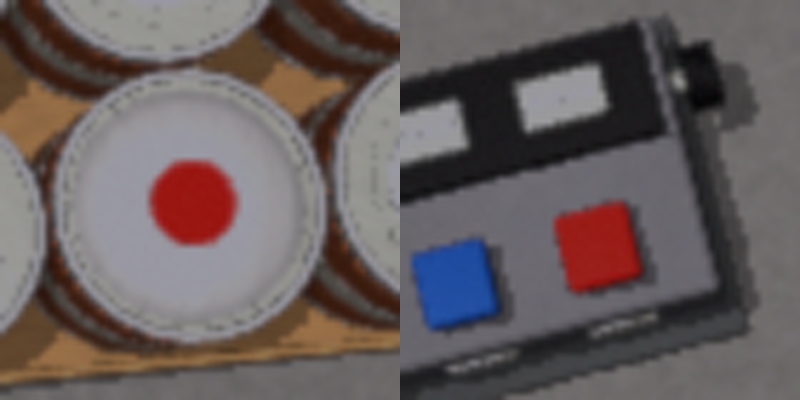

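The enlarged crop puts the dot centre at about (373.4, 234.9) and the key centre at about (221.2, 207.6). The 8° between tool yaw and counter yaw doesn't matter. I'll rise, close the fingers and move over.

```bash
python3 -m creep '[{"tz":-0.25,"fingers":1},{"tz":-0.25,"fingers":1},{"tx":0.6,"ty":-0.6,"tz":-0.25,"fingers":1},{"tx":0.6,"ty":-0.6,"tz":-0.25,"fingers":1},{"tx":0.6,"ty":-0.6,"tz":-0.25,"fingers":1},{"tx":0.6,"ty":-0.6,"tz":-0.25,"fingers":1},{"tx":0.6,"ty":-0.6,"tz":-0.25,"fingers":1},{"tx":0.6,"ty":-0.6,"tz":-0.25,"fingers":1}]' 10
python3 - <<'E'
from h import *
p=camera_params('top')
print(px(p,373.4,234.9,126),px(p,221.2,207.6,66)); go(px(p,373.4,234.9,126)+[0,0,110])
E
```

```text
[ 462.6958899  -211.59369011  126.        ] [534.8889246  115.64813109  66.        ]
shift units [ 1.15373019 -1.17202805  0.01417804]invalid input at $[0]: expected keys tx, ty, tz, ax, ay, az, fingers
```

```bash
python3 -m creep '[{"tx":0,"ty":0,"tz":-0.25,"ax":0,"ay":0,"az":0,"fingers":1},{"tx":0,"ty":0,"tz":-0.25,"ax":0,"ay":0,"az":0,"fingers":1},{"tx":0.6,"ty":-0.6,"tz":-0.25,"ax":0,"ay":0,"az":0,"fingers":1},{"tx":0.6,"ty":-0.6,"tz":-0.25,"ax":0,"ay":0,"az":0,"fingers":1},{"tx":0.6,"ty":-0.6,"tz":-0.25,"ax":0,"ay":0,"az":0,"fingers":1},{"tx":0.6,"ty":-0.6,"tz":-0.25,"ax":0,"ay":0,"az":0,"fingers":1},{"tx":0.6,"ty":-0.6,"tz":-0.25,"ax":0,"ay":0,"az":0,"fingers":1},{"tx":0.6,"ty":-0.6,"tz":-0.25,"ax":0,"ay":0,"az":0,"fingers":1}]' 10
python3 - <<'E'
from h import *
go([462.7,-211.6,236])
E
```

```text
t: 0.72
tcp_pos: [373.7, -436.3, 315.3]
ee_rot: [-3.141, 0.0, 0.394]
ft_force: [1.0, -0.1, -1.1]
opening: 44.3
finger_force: 0.0
shift units [ 0.56124323 -0.57777343  0.26445483]
```

```bash
python3 -m creep '[{"tx":0.561,"ty":-0.578,"tz":0,"ax":0,"ay":0,"az":0,"fingers":1},{"tx":0.561,"ty":-0.578,"tz":0,"ax":0,"ay":0,"az":0,"fingers":1},{"tx":0.561,"ty":-0.578,"tz":0,"ax":0,"ay":0,"az":0,"fingers":1},{"tx":0.561,"ty":-0.578,"tz":0,"ax":0,"ay":0,"az":0,"fingers":1},{"tx":0.561,"ty":-0.578,"tz":0.26,"ax":0,"ay":0,"az":0,"fingers":1},{"tx":0.561,"ty":-0.578,"tz":0.26,"ax":0,"ay":0,"az":0,"fingers":1},{"tx":0.561,"ty":-0.578,"tz":0.26,"ax":0,"ay":0,"az":0,"fingers":1},{"tx":0.561,"ty":-0.578,"tz":0.26,"ax":0,"ay":0,"az":0,"fingers":1}]'
python3 - <<'E'
from h import *
im,p=snap('wrist','w1.png')
m=cv2.inRange(cv2.cvtColor(im,cv2.COLOR_RGB2HSV),(0,150,100),(6,255,255))
n,l,s,c=cv2.connectedComponentsWithStats(m)
for i in range(1,n):
    if s[i,4]>100: print(s[i],c[i],px(p,*c[i],126))
o=get_obs();print(o['tcp_pos'],o['opening'],o['ft_force'],o['t']); go([462.7,-211.6,236])
E
```

```text
t: 1.38
tcp_pos: [462.1, -209.1, 234.2]
ee_rot: [-3.136, 0.003, 0.4]
ft_force: [-0.2, 0.4, 0.5]
opening: 0.4
finger_force: 0.0
[ 263  191   42   41 1358] [283.61929308 211.33726068] [ 463.77115114 -213.01485271  126.        ]
[ 462.0578103  -211.61997204  235.91436081] 0.279604764227248 [-0.02050566 -0.70150606  0.70240316] 1.4333
shift units [ 0.00199852  0.00076681 -0.00029349]
```

View pics/w1.png

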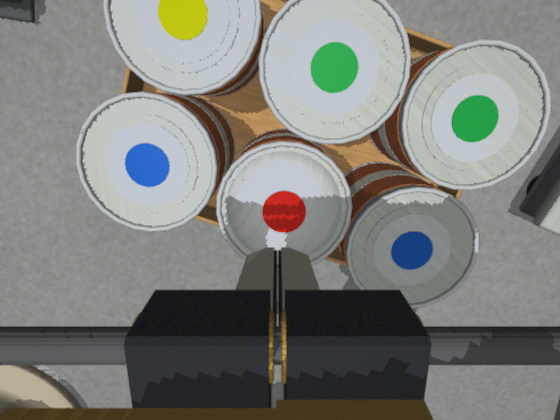

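The dot in the wrist picture is at (284, 211), which gives (463.8, -213.0), within 1.5 mm of the top view. Next I descend to about 8 mm above the lid.

```bash
python3 -m creep '[{"tx":0.003,"ty":0.003,"tz":0.12,"ax":0,"ay":0,"az":0,"fingers":1},{"tx":0.003,"ty":0.003,"tz":0.2,"ax":0,"ay":0,"az":0,"fingers":1},{"tx":0.003,"ty":0.003,"tz":0.25,"ax":0,"ay":0,"az":0,"fingers":1},{"tx":0.003,"ty":0.003,"tz":0.265,"ax":0,"ay":0,"az":0,"fingers":1},{"tx":0.003,"ty":0.003,"tz":0.265,"ax":0,"ay":0,"az":0,"fingers":1},{"tx":0.003,"ty":0.003,"tz":0.265,"ax":0,"ay":0,"az":0,"fingers":1}]'
```

```text
t: 1.93
tcp_pos: [463.9, -215.3, 159.0]
ee_rot: [3.141, -0.0, 0.393]
ft_force: [0.5, 0.3, -0.0]
opening: 0.4
finger_force: 0.0
```

```bash
python3 -m creep '[{"tx":0,"ty":0,"tz":0.01,"ax":0,"ay":0,"az":0,"fingers":1},{"tx":0,"ty":0,"tz":0.02,"ax":0,"ay":0,"az":0,"fingers":1},{"tx":0,"ty":0,"tz":0.027,"ax":0,"ay":0,"az":0,"fingers":1},{"tx":0,"ty":0,"tz":0.027,"ax":0,"ay":0,"az":0,"fingers":1},{"tx":0,"ty":0,"tz":0.027,"ax":0,"ay":0,"az":0,"fingers":1}]'; python3 -c "
from h import *
for i in range(3): o=get_obs();print(o['tcp_pos'],o['ft_force'])"
```

```text
t: 2.35
tcp_pos: [463.7, -214.2, 150.1]
ee_rot: [3.141, -0.0, 0.394]
ft_force: [-0.3, 0.1, 0.2]
opening: 0.6
finger_force: 0.0
[ 463.68011273 -214.22739678  150.14320384] [-0.25305499  0.14433977  0.21253248]
[ 463.68011273 -214.22739678  150.14320384] [-0.25305499  0.14433977  0.21253248]
[ 463.68011273 -214.22739678  150.14320384] [-0.25305499  0.14433977  0.21253248]
```

Not touching yet. Next, 5 mm more in small steps.

```bash
python3 -m creep '[{"tx":0,"ty":0,"tz":0.006,"ax":0,"ay":0,"az":0,"fingers":1},{"tx":0,"ty":0,"tz":0.012,"ax":0,"ay":0,"az":0,"fingers":1},{"tx":0,"ty":0,"tz":0.017,"ax":0,"ay":0,"az":0,"fingers":1},{"tx":0,"ty":0,"tz":0.017,"ax":0,"ay":0,"az":0,"fingers":1},{"tx":0,"ty":0,"tz":0.017,"ax":0,"ay":0,"az":0,"fingers":1}]'
```

```text
t: 2.77
tcp_pos: [463.8, -214.3, 145.0]
ee_rot: [3.141, -0.0, 0.394]
ft_force: [0.2, -0.4, 3.7]
opening: 0.6
finger_force: 1.7
```

3.7 N means the lid is about 2.6 mm in. Another 2 mm or so.

```bash
python3 -m creep '[{"tx":0,"ty":0,"tz":0.004,"ax":0,"ay":0,"az":0,"fingers":1},{"tx":0,"ty":0,"tz":0.008,"ax":0,"ay":0,"az":0,"fingers":1},{"tx":0,"ty":0,"tz":0.008,"ax":0,"ay":0,"az":0,"fingers":1},{"tx":0,"ty":0,"tz":0.008,"ax":0,"ay":0,"az":0,"fingers":1}]'
```

```text
t: 3.1
tcp_pos: [463.8, -214.3, 142.6]
ee_rot: [3.141, -0.0, 0.394]
ft_force: [0.1, -0.4, 4.9]
opening: 0.4
finger_force: 2.6
```

```bash
python3 -m creep '[{"tx":0,"ty":0,"tz":0.004,"ax":0,"ay":0,"az":0,"fingers":1},{"tx":0,"ty":0,"tz":0.004,"ax":0,"ay":0,"az":0,"fingers":1},{"tx":0,"ty":0,"tz":0.004,"ax":0,"ay":0,"az":0,"fingers":1}]'; python3 -c "
from h import *
im,p=snap('side','s1.png')"
```

```text
t: 3.35
tcp_pos: [463.8, -214.3, 141.4]
ee_rot: [3.141, -0.0, 0.394]
ft_force: [0.4, 0.4, 6.5]
opening: 0.4
finger_force: 3.1
```

View pics/s1.png

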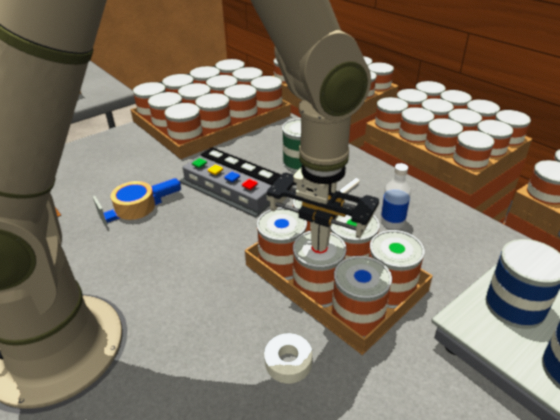

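The side view shows the closed fingertips on the middle of the red-dot lid at (320, 248), and nothing else is touched. 6.5 N means it is about at its stop, so I release and rise.

```bash
python3 -m creep '[{"tx":0,"ty":0,"tz":-0.015,"ax":0,"ay":0,"az":0,"fingers":1},{"tx":0,"ty":0,"tz":-0.05,"ax":0,"ay":0,"az":0,"fingers":1},{"tx":0,"ty":0,"tz":-0.15,"ax":0,"ay":0,"az":0,"fingers":1},{"tx":0,"ty":0,"tz":-0.25,"ax":0,"ay":0,"az":0,"fingers":1},{"tx":0,"ty":0,"tz":-0.25,"ax":0,"ay":0,"az":0,"fingers":1},{"tx":0,"ty":0,"tz":-0.25,"ax":0,"ay":0,"az":0,"fingers":1}]'
python3 - <<'E'
from h import *
go([534.9,115.6,160])
E
```

```text
t: 3.9
tcp_pos: [464.1, -214.5, 217.6]
ee_rot: [3.14, -0.002, 0.394]
ft_force: [0.4, 0.7, -0.4]
opening: 0.3
finger_force: 0.0
shift units [ 0.63962553 -0.92589152  0.19154587]
```

```bash
python3 -m creep '[{"tx":0.64,"ty":-0.926,"tz":0,"ax":0,"ay":0,"az":0,"fingers":1},{"tx":0.64,"ty":-0.926,"tz":0,"ax":0,"ay":0,"az":0,"fingers":1},{"tx":0.64,"ty":-0.926,"tz":0,"ax":0,"ay":0,"az":0,"fingers":1},{"tx":0.64,"ty":-0.926,"tz":0,"ax":0,"ay":0,"az":0,"fingers":1},{"tx":0.64,"ty":-0.926,"tz":0,"ax":0,"ay":0,"az":0,"fingers":1},{"tx":0.64,"ty":-0.926,"tz":0,"ax":0,"ay":0,"az":0,"fingers":1},{"tx":0.64,"ty":-0.926,"tz":0,"ax":0,"ay":0,"az":0,"fingers":1},{"tx":0.64,"ty":-0.926,"tz":0,"ax":0,"ay":0,"az":0,"fingers":1}]'
python3 -m creep '[{"tx":0,"ty":0,"tz":0.1,"ax":0,"ay":0,"az":0,"fingers":1},{"tx":0,"ty":0,"tz":0.19,"ax":0,"ay":0,"az":0,"fingers":1},{"tx":0,"ty":0,"tz":0.19,"ax":0,"ay":0,"az":0,"fingers":1},{"tx":0,"ty":0,"tz":0.19,"ax":0,"ay":0,"az":0,"fingers":1},{"tx":0,"ty":0,"tz":0.19,"ax":0,"ay":0,"az":0,"fingers":1}]'
python3 - <<'E'
from h import *
im,p=snap('wrist','w2.png')
m=cv2.inRange(cv2.cvtColor(im,cv2.COLOR_RGB2HSV),(0,150,60),(6,255,255))
n,l,s,c=cv2.connectedComponentsWithStats(m)
for i in range(1,n):
    if s[i,4]>300: print(s[i],c[i],px(p,*c[i],66))
o=get_obs();print(o['tcp_pos'],o['ft_force'],o['t']); go([534.9,115.6,94])
E
```

```text
t: 4.57
tcp_pos: [532.7, 113.6, 215.0]
ee_rot: [-3.141, 0.002, 0.394]
ft_force: [0.7, -0.2, -0.2]
opening: 0.3
finger_force: 0.0
t: 4.98
tcp_pos: [533.4, 111.2, 159.5]
ee_rot: [3.142, 0.001, 0.393]
ft_force: [0.3, -0.5, 0.5]
opening: 0.4
finger_force: 0.0
[ 251  187   47   49 1848] [273.26731602 210.85227273] [537.18637723 115.56574496  66.        ]
[533.79835907 111.23128246 160.12412251] [-0.33146043 -0.18964828 -0.51478767] 5.0333
shift units [ 0.0088504  -0.01209272  0.22041597]
```

View pics/w2.png

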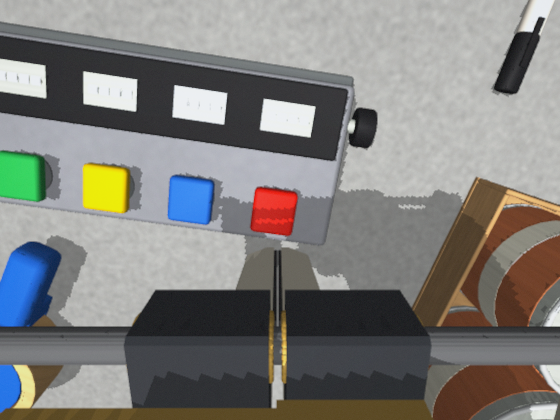

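The wrist picture shows the red key at (273, 211), with its neighbour blue at (191, 199). That puts the key at about (536, 115.6). Down to about 6 mm above it.

```bash
python3 -m creep '[{"tx":0.012,"ty":-0.013,"tz":0.1,"ax":0,"ay":0,"az":0,"fingers":1},{"tx":0.012,"ty":-0.013,"tz":0.18,"ax":0,"ay":0,"az":0,"fingers":1},{"tx":0.012,"ty":-0.013,"tz":0.21,"ax":0,"ay":0,"az":0,"fingers":1},{"tx":0.012,"ty":-0.013,"tz":0.22,"ax":0,"ay":0,"az":0,"fingers":1},{"tx":0.012,"ty":-0.013,"tz":0.22,"ax":0,"ay":0,"az":0,"fingers":1},{"tx":0.012,"ty":-0.013,"tz":0.22,"ax":0,"ay":0,"az":0,"fingers":1}]'
python3 -m creep '[{"tx":0,"ty":0,"tz":0.01,"ax":0,"ay":0,"az":0,"fingers":1},{"tx":0,"ty":0,"tz":0.02,"ax":0,"ay":0,"az":0,"fingers":1},{"tx":0,"ty":0,"tz":0.03,"ax":0,"ay":0,"az":0,"fingers":1},{"tx":0,"ty":0,"tz":0.03,"ax":0,"ay":0,"az":0,"fingers":1},{"tx":0,"ty":0,"tz":0.03,"ax":0,"ay":0,"az":0,"fingers":1}]'
```

```text
t: 5.53
tcp_pos: [535.9, 116.5, 94.5]
ee_rot: [3.141, -0.001, 0.393]
ft_force: [-0.7, 0.4, 0.0]
opening: 0.5
finger_force: 0.0
t: 5.95
tcp_pos: [536.0, 116.8, 84.6]
ee_rot: [3.141, -0.001, 0.394]
ft_force: [1.9, -1.5, 4.4]
opening: 0.5
finger_force: 1.9
```

```bash
python3 -m creep '[{"tx":0,"ty":0,"tz":0.004,"ax":0,"ay":0,"az":0,"fingers":1},{"tx":0,"ty":0,"tz":0.007,"ax":0,"ay":0,"az":0,"fingers":1},{"tx":0,"ty":0,"tz":0.007,"ax":0,"ay":0,"az":0,"fingers":1},{"tx":0,"ty":0,"tz":0.007,"ax":0,"ay":0,"az":0,"fingers":1}]'
```

```text
t: 6.28
tcp_pos: [535.9, 116.8, 82.4]
ee_rot: [3.141, -0.001, 0.394]
ft_force: [1.7, -0.2, 5.8]
opening: 0.2
finger_force: 2.7
```

```bash
python3 -c "
from h import *
im,p=snap('side','s2.png'); cv2.imwrite('pics/s2.png',cv2.resize(im[120:240,150:350,::-1],(800,480)))"
```

```text
(no output)
```

View pics/s2.png

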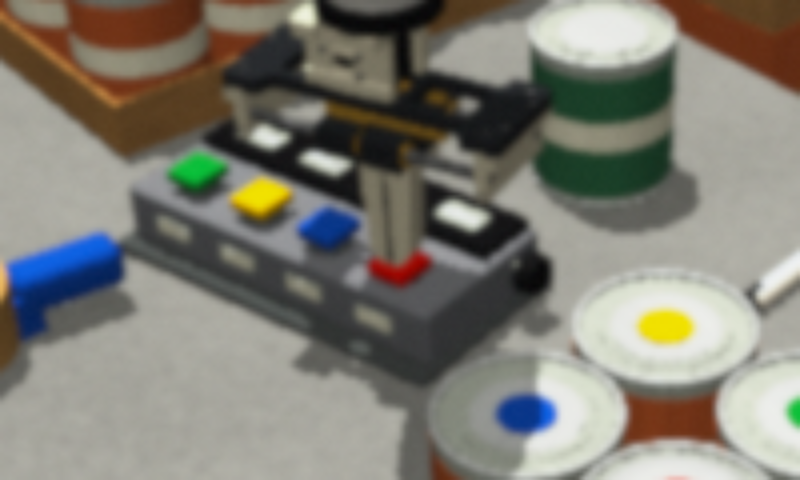

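The side crop shows the fingertips on the red key at (400, 265), pressed down, with the other keys up. 5.8 N means it is at its stop, so I release and rise.

```bash
python3 -m creep '[{"tx":0,"ty":0,"tz":-0.02,"ax":0,"ay":0,"az":0,"fingers":1},{"tx":0,"ty":0,"tz":-0.08,"ax":0,"ay":0,"az":0,"fingers":1},{"tx":0,"ty":0,"tz":-0.2,"ax":0,"ay":0,"az":0,"fingers":1},{"tx":0,"ty":0,"tz":-0.3,"ax":0,"ay":0,"az":0,"fingers":1},{"tx":0,"ty":0,"tz":-0.45,"ax":0,"ay":0,"az":0,"fingers":1},{"tx":0,"ty":0,"tz":-0.45,"ax":0,"ay":0,"az":0,"fingers":1},{"tx":0,"ty":0,"tz":-0.45,"ax":0,"ay":0,"az":0,"fingers":1},{"tx":0,"ty":0,"tz":-0.45,"ax":0,"ay":0,"az":0,"fingers":1}]'
python3 -c "
from h import *
im,p=snap('side','s3.png')"
```

```text
t: 7.0
tcp_pos: [534.5, 116.5, 217.0]
ee_rot: [-3.142, 0.001, 0.394]
ft_force: [0.2, -0.5, -0.6]
opening: 0.5
finger_force: 0.0
```

View pics/s3.png

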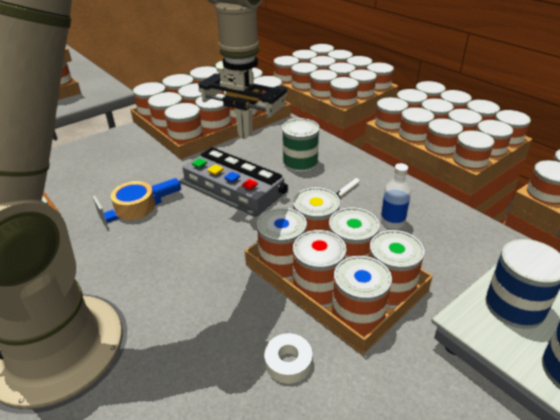

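The gripper is clear above the counter, the red key at (250, 184) is up, the red-dot can at (320, 246) is in place, and everything else is undisturbed.

```bash
python3 -c "
from plant import *
print(finish_job())"
```

```text
the job is handed in; nothing more can be done
None
```

The job is handed in at about 7 s: the swollen lid was pushed in to about its stop (6.5 N) and let go, the red key was pressed down (5.8 N) and came up again, and the last picture shows the arm clear and nothing else visibly moved; no verdict was returned.

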